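Roll the knob blank into the drilling V-block

ROBOT

A 7-joint arm with a two-finger parallel gripper is mounted at the origin on the work surface. World frame = base frame: x ahead of the robot, y to its left, z up, the work surface at z = 0. Lengths are in m, angles in rad, forces in N, time in s.
With the tool pointing down it reaches from about 0.425 to 0.925 m from the base axis. Payload 6.8 kg.
Tool frame: the origin (TCP) lies midway between the tips of the shut fingers; the grasp point (between the pads) lies 19 mm behind it; x points along the fingers, y is the direction in which the jaws open and shut, and the axes are right-handed (so a half turn about x gives the same grasp; the last joint's range is limited). The gripper opens to 85 mm and grips with 20 to 120 N. Pads are 22 mm wide; open, the fingers measure 114 mm over their backs; the gripper's body (76 mm by 85 mm) begins 54 mm behind the grasp point. The pads swing forward as they close: fully open they stand 13 mm farther back than shut.
Start: joints at [-1.295, 0.477, 0.022, 1.555, -0.011, 1.109, -0.083], TCP at [0.253, 0.626, 0.231] pointing down, gripper open.
Joint ranges: [-2.96, 2.96], [-0.34, 2.1], [-1.41, 1.46], [0.24, 2.44], [-1.37, 4.51], [0.17, 1.92], [-2.96, 2.96]. Speed limits (rad/s): [2.39, 2.39, 3.14, 3.14, 3.14, 3.14, 3.14].

INTERFACE

Orientations are given as a rotation vector (axis times angle).
In Python, from bench import r gives the robot as it stands.
- The arm moves only by the tool carry_out, never from a script. Its argument "targets" is one flat list of numbers, 7 for each row, row after row: the finger opening in m, from 0 to 0.0854, then the shift along the tool's x, y, z in m, then the turn, a rotation vector about the tool's x, y, z in units of 5 degrees (1.0 is 5 degrees). A call has 1 to 12 rows; each row is the pose to reach, as a shift and turn from the pose measured when the call began, along the tool's axes at that moment; what a row does not reach only later rows make up. A row lasts 1/8 s, in which the tool goes at most 62.5 mm and 10.7 degrees, less where a joint would pass 70% of its speed; a pose out of reach is approached as far as the arm can. A call with a gripper value outside its range is refused whole. The fingers move at their own pace and stop on an object; "squeeze" is the grip in N (left out, the last holds). Time passes only in rows, so rows that repeat a pose let the fingers close. It gives the time, the measured TCP pose, the force and the opening at its end, in the units of the state.
- r.get_obs(): the state, without advancing time (a new reading comes with each control period).
- r.grab_frame(name): name is "side" or "top"; returns the picture (400x640x3 uint8, blue, green, red); there is no depth.
- r.camera_info(name): a dict with "fx", "fy", "cx", "cy" (pixels), "xyz" and "orientation" of the camera in the world. Camera axes: x right, y up, looking along -z (the intrinsics and any distortion apply to the point x, -y, -z); pixel columns grow to the right and rows downward; lengths in m; the calibration is good to about 2 mm. A picture is of the moment at which its call begins. camera_info takes no time and is no camera call.
- r.hand_in(): hands the job in, once; it reports no verdict.
The state is a dict: "clock": time; "joints": joint angles; "qvel": joint speeds; "tau": joint torques, N m; "tcp_pos": TCP position; "orientation": TCP orientation; "contact_force": force on the tool from outside, world axes, zero at the start; "moment": the same for the moment, N m; "grip_width": finger opening in m.
Only numpy, scipy, OpenCV 4.12 (cv2) and the standard library are available. Lean on these libraries where they do the work, as an engineer would, in place of code of your own. Each camera call takes 0.05 s, during which the arm holds its last target. There are 200 camera calls.

TASK

In this guitar repair shop, roll the dark round wooden rod along the bench by its side, up the ramp and into the V-block, so that it lies seated along the groove, about centred, with a stub showing at each end of the block. Push it gently with the fingertips or the outside of the fingers: do not grip, pick up or slide it there without rolling, and leave the bottle, the can and the tape where they stand. Leave the rod lying in the V and take the hand away.

Things in the scene. Friction and masses are not known exactly. Their poses are not given: they have to be found in the camera images.
- blank: loose polished dark wooden rod, 40 mm diameter, 170 mm long, about 190 g, lying before the ramp, a pale strip along its top at the start. Origin at its centre, 20 mm above the bench; y is its long axis, x and z turn as it rolls. Friction about 0.4 on anything: pushed on its side level with its axis or lower it rolls, pushed well above the axis it jams. On the level it soon stops; on the ramp it rolls back if let go.
- vblock: fixed plywood V-block, 110 mm along the groove (y), no end walls. Origin on the bench under the middle of the groove's bottom; x level across the groove, away from the ramp. Profile (x: height, mm), straight between: ramp -83: 0 to -23: 12; flat to -17; groove bottom 0: 2; far side 31: 20; flat to 52. Past the near edge the rod drops 7 mm into the groove by itself.
- v_seat (a point): the point where the rod's centre lies when it is seated and centred: over the middle of the groove, 25 mm above the bench. Axes as those of the V-block (y along the groove).
- glue: white plastic glue bottle with an orange cap, 48 mm in diameter, 120 mm tall, standing beside the work; origin at the centre of its foot. To be left alone.
- polish: blue polish can, 54 mm in diameter, 85 mm tall, standing beside the work; origin at the centre of its foot. To be left alone.
- tape: yellow roll of tape lying flat, 68 mm outside, 48 mm inside diameter, 24 mm high, beside the work; origin at the centre of its underside. To be left alone.
There are look-alikes about, which are no part of the job. What is shaped like the blank but blue is not meant.

How it is judged:
By the outcome, as a careful person would: the job done as asked, in the order asked, and still so for the second after the job is handed in, with the robot touching nothing.
It also fails if it takes over 32 s, if anything falls off the work surface, if the arm or the gripper's body presses on something with over 40 N, if the wrist force passes 120 N, or if a joint passes its speed limit or range.

## Working session

There is one attempt and no reset: what is moved stays moved. The work goes in short steps, Python scripts to look and compute and a tool call to move; the robot and the scene stay as the last step left them, time stands still between calls to the robot, and variables do not carry over. Pictures are saved under pics/ and viewed, about 8 in all and at most 12, crops included, and the job is handed in when it is done.

Besides the shell and the picture viewer there is one more tool, called after "Call:" by a JSON object that holds its "fn" and its "kwargs". carry_out: Moves the arm, as the interface text tells. Its arguments: {"type":"object","properties":{"targets":{"type":"array","items":{"type":"number"}},"squeeze":{"type":"number"}},"required":["targets"]}

```bash
ls; mkdir -p pics; python3 - <<'E'
from bench import r
import cv2
for n in("side","top"):
    cv2.imwrite(f"pics/{n}0.png",r.grab_frame(n)); print(r.camera_info(n))
print(r.get_obs())
E
```

```text
pics
{'fx': 372.67742680605903, 'fy': 372.67742680605903, 'cx': 326.5981223382166, 'cy': 195.67090427653235, 'xyz': array([0.24296788, 0.50303554, 0.50906823]), 'orientation': array([ 0.34216025, -1.08076312, -2.34186296])}
{'fx': 502.6457853822687, 'fy': 502.6457853822687, 'cx': 312.83636313209445, 'cy': 196.31238147254666, 'xyz': array([0.3099878 , 0.06007747, 1.21133615]), 'orientation': array([ 0.14318982, -0.15907275, -1.53651211])}
{'clock': 0.1, 'joints': array([-1.29510057,  0.47776552,  0.0223328 ,  1.55635295, -0.01148915,
        1.10932272, -0.08309341]), 'qvel': array([ 0.00182775, -0.0017923 , -0.0020888 , -0.00123174,  0.0010875 ,
        0.0016274 , -0.00066569]), 'tau': array([ 4.09246117e-03, -5.97764862e+01,  1.61366947e+00, -2.81954509e+01,
        1.28199629e-02,  5.05361226e-03, -1.01612346e-05]), 'tcp_pos': array([0.2525531 , 0.62538445, 0.23039037]), 'orientation': array([ 0.29972514,  1.54994568, -0.30242334]), 'contact_force': array([-0.53148332,  0.30844456,  0.49665693]), 'moment': array([-0.02477735, -0.02486933, -0.00162521]), 'grip_width': 0.08540291789849776}
```

View pics/side0.png

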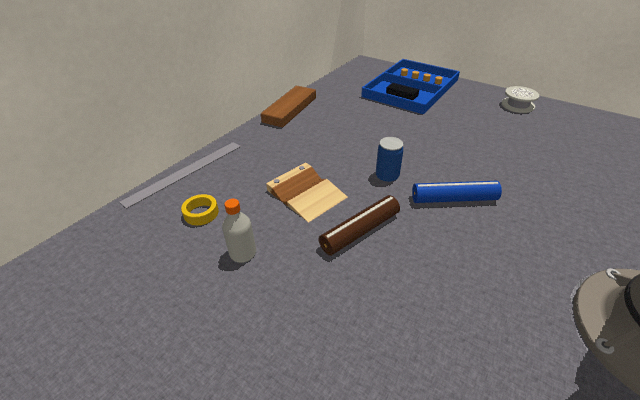

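View pics/top0.png

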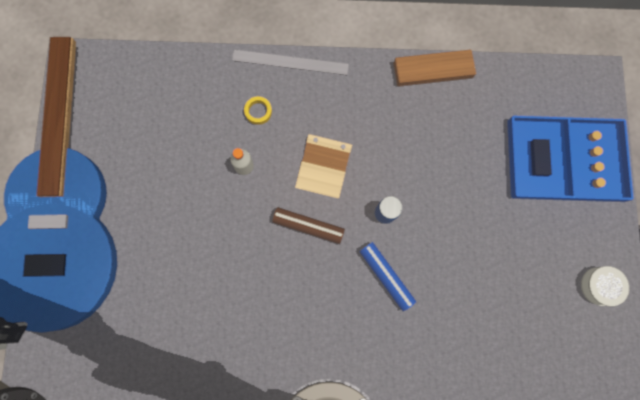

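Top picture: the candidates are the dark rod at (308,226), the blue rod at (388,276), which is excluded, the guitar neck at (57,110) and the brown block at (435,67). The dark rod lies before the V-block at (325,165), so I choose it. The bottle is at (240,160), the can at (389,209) and the tape at (258,110). Next is a close crop, with measuring.

```bash
cat > h.py <<'E'
import numpy as np, cv2
from scipy.spatial.transform import Rotation as R
from bench import r
def ray(n,uv):
    c=r.camera_info(n); uv=np.atleast_2d(uv).astype(float)
    d=np.c_[(uv[:,0]-c["cx"])/c["fx"],-(uv[:,1]-c["cy"])/c["fy"],-np.ones(len(uv))]
    return c["xyz"],R.from_rotvec(c["orientation"]).apply(d)
def at(n,uv,z):
    o,d=ray(n,uv); return o+d*((z-o[2])/d[:,2])[:,None]
def px(n,p):
    c=r.camera_info(n); q=R.from_rotvec(c["orientation"]).inv().apply(np.atleast_2d(p)-c["xyz"])
    return np.c_[c["cx"]+c["fx"]*q[:,0]/-q[:,2],c["cy"]+c["fy"]*-q[:,1]/-q[:,2]]
E
python3 - <<'E'
from h import *
print(r.camera_info("top").keys())
t=cv2.imread("pics/top0.png");s=cv2.imread("pics/side0.png")
a=cv2.resize(t[125:250,220:420],None,fx=4,fy=4,interpolation=cv2.INTER_CUBIC)
cv2.imwrite("pics/crop_t.png",a)
b=cv2.resize(s[125:275,220:420],None,fx=4,fy=4,interpolation=cv2.INTER_CUBIC)
cv2.imwrite("pics/crop_s.png",b)
E
```

```text
dict_keys(['fx', 'fy', 'cx', 'cy', 'xyz', 'orientation'])
```

View pics/crop_t.png

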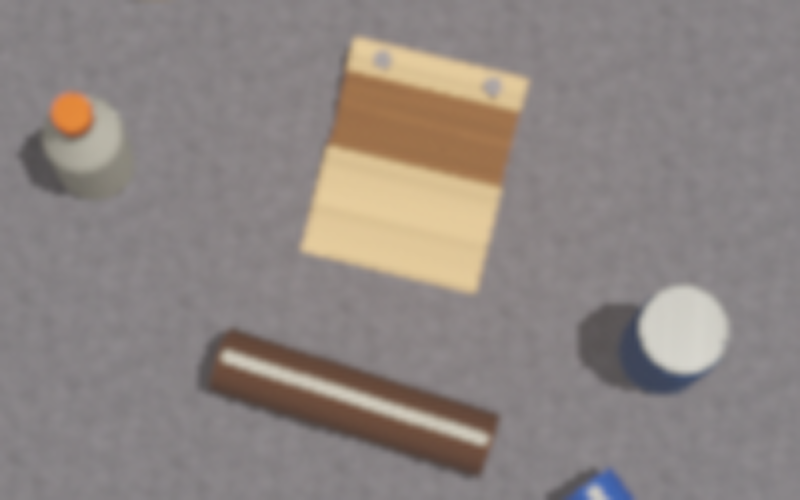

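View pics/crop_s.png

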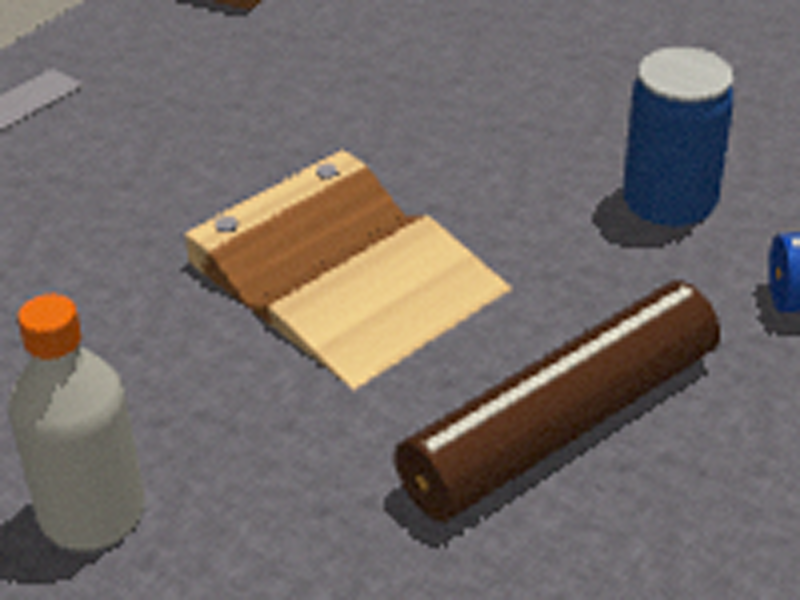

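The crops show the dark brown rod with the pale strip as the only match; the blue one is outside the crop. In the top crop the strip runs from (221,355) to (489,440) and the ramp foot from (301,250) to (477,292). Now I fit the poses from both views.

```bash
python3 - <<'E'
from h import *
from scipy.optimize import least_squares
T=lambda p:np.array([220,125])+np.array(p)/4-.375
vb=np.array([[-.083,.055,0],[-.083,-.055,0],[.052,.055,.02],[.052,-.055,.02],[-.017,.055,.012],[-.017,-.055,.012],[.031,.055,.02],[.031,-.055,.02]])
vt=T([[301,250],[477,292],[353,37],[529,78],[330,147],[500,185],[348,72],[521,111]])
vs=T([[355,390],[511,289],[187,235],[344,150],[268,310],[430,215],[211,252],[367,168]])
def P(q,pts):
    c,s=np.cos(q[2]),np.sin(q[2]); return np.c_[q[0]+c*pts[:,0]-s*pts[:,1],q[1]+s*pts[:,0]+c*pts[:,1],pts[:,2]]
f=lambda q:np.r_[px("top",P(q,vb))-vt,px("side",P(q,vb))-vs].ravel()
for nm,ff in(("both",f),("top",lambda q:f(q)[:16]),("side",lambda q:f(q)[16:])):
    o=least_squares(ff,[.5,.05,0]); print("V",nm,o.x.round(4),np.degrees(o.x[2]).round(2),np.abs(o.fun).max().round(2))
    if nm=="both": q=o.x
st=at("top",T([[221,355],[489,440]]),.04); ss=at("side",T([[429,446],[689,290]]),.04)
hole=at("side",T([[420,482]]),.02)
for a in(st,ss):
    d=a[0]-a[1]; print("strip",a.round(4).tolist(),"mid",a.mean(0).round(4),"len",np.linalg.norm(d).round(4),"yaw",np.degrees(np.arctan2(-d[0],d[1])).round(2))
print("hole",hole.round(4))
m=(st+ss).mean(0)/2
c,s=np.cos(q[2]),np.sin(q[2])
W=lambda p:(np.array([[c,s],[-s,c]])@(np.array(p)[:2]-q[:2])).round(4)
for n,a in(("top",st),("side",ss)): print("rod in V frame",n,W(a.mean(0)),[W(x) for x in a])
print("hole in V",W(hole[0]))
g=at("side",T([[90,545],]),0.0);print("bottle foot front",W(g[0]))
print("cap top",W(at("top",T([[71,112]]),.12)[0]),"can top",W(at("top",T([[683,329]]),.085)[0]),"can top s",W(at("side",T([[685,75]]),.085)[0]),"cap s",W(at("side",T([[48,305]]),.12)[0]))
print("bluerod",W(at("top",[[370,246]],.02)[0]),W(at("top",[[408,304]],.02)[0]))
ob=r.get_obs();M=R.from_rotvec(ob["orientation"]).as_matrix();print(ob["tcp_pos"].round(4));print(M.round(3)); print("tcp in V",W(ob["tcp_pos"]))
E
```

```text
V both [ 0.6374  0.024  -0.2129] -12.2 0.83
V top [ 0.6378  0.0238 -0.2087] -11.96 0.72
V side [ 0.6369  0.0244 -0.2171] -12.44 0.7
strip [[0.4957, 0.1397, 0.04], [0.45, -0.0191, 0.04]] mid [0.4729 0.0603 0.04  ] len 0.1652 yaw -16.04
strip [[0.4959, 0.1374, 0.04], [0.4499, -0.0181, 0.04]] mid [0.4729 0.0596 0.04  ] len 0.1621 yaw -16.47
hole [[0.4977 0.1418 0.02  ]]
rod in V frame top [-0.1685  0.0007] [array([-0.163 ,  0.0831]), array([-0.174 , -0.0818])]
rod in V frame side [-1.684e-01  1.000e-04] [array([-0.1623,  0.0809]), array([-0.1744, -0.0808])]
hole in V [-0.1614  0.0857]
bottle foot front [-0.0749  0.2031]
cap top [-0.0608  0.1917] can top [-0.0916 -0.1729] can top s [-0.0929 -0.1708] cap s [-0.057   0.1892]
bluerod [-0.1818 -0.1536] [-0.2921 -0.2687]
[0.2526 0.6254 0.2304]
[[-0.001  0.374  0.927]
 [-0.002  0.927 -0.374]
 [-1.    -0.002  0.   ]]
tcp in V [-0.5032  0.5065]
```

```bash
cat >> h.py <<'E'
def go(p,yaw):
    "shift (tool axes) and turn (5 deg units) to tool-down pose, jaws along y of a frame yawed by yaw deg"
    o=r.get_obs(); M=R.from_rotvec(o["orientation"]).as_matrix(); a=np.radians(yaw)
    G=np.array([[0,-np.sin(a),np.cos(a)],[0,np.cos(a),np.sin(a)],[-1,0,0]])
    print("shift",(M.T@(np.array(p)-o["tcp_pos"])).round(4),"turn",(np.degrees(R.from_matrix(M.T@G).as_rotvec())/5).round(2))
E
python3 - <<'E'
from h import *
go([.433,.072,.12],-16)
E
```

```text
shift [ 0.1112 -0.4454  0.3745] turn [-1.2   0.    0.02]
```

Call:
{"fn": "carry_out", "kwargs": {"targets": [0.085,0.005,-0.04,0.035,-0.1,0,0,0.085,0.01,-0.08,0.07,-0.2,0,0,0.085,0.02,-0.12,0.105,-0.3,0,0,0.085,0.03,-0.16,0.14,-0.4,0,0,0.085,0.04,-0.2,0.175,-0.5,0,0,0.085,0.05,-0.24,0.21,-0.6,0,0,0.085,0.065,-0.28,0.245,-0.7,0,0,0.085,0.08,-0.32,0.28,-0.8,0,0,0.085,0.09,-0.36,0.31,-0.9,0,0,0.085,0.1,-0.4,0.34,-1.0,0,0,0.085,0.11,-0.43,0.365,-1.1,0,0,0.085,0.111,-0.445,0.374,-1.2,0,0]}}

```text
clock: 1.6
tcp_pos: [0.4325, 0.0699, 0.1195]
orientation: [0.219, 1.561, -0.224]
contact_force: [0.8, 0.8, 0.2]
grip_width: 0.0853
```

```bash
python3 - <<'E'
from h import *
cv2.imwrite("pics/s1.png",r.grab_frame("side"))
o=r.get_obs();print(o["clock"],o["tcp_pos"].round(4),o["joints"].round(3),o["contact_force"].round(1))
go([.432,.072,.12],-16);go([.432,.072,-.001],-16)
E
```

```text
1.65 [0.4326 0.0685 0.1196] [-0.498  0.252  0.225  2.216 -0.084  0.684  1.073] [ 0.4 -2.3 -0.2]
shift [-0.0004  0.0032 -0.0015] turn [-0.04 -0.01  0.04]
shift [ 0.1206  0.0036 -0.0014] turn [-0.04 -0.01  0.04]
```

View pics/s1.png

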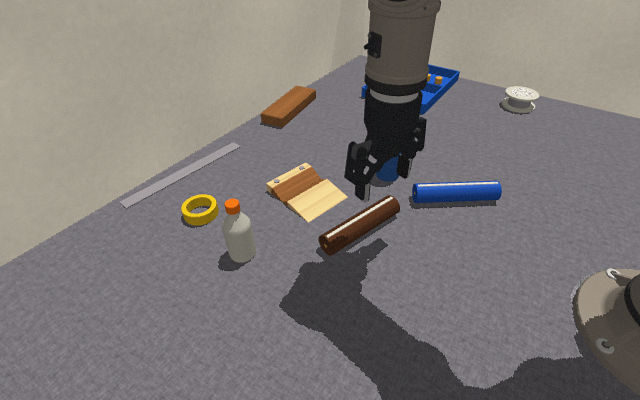

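The gripper hangs behind the rod in this view, tips at (358,190) and (402,175), and nothing has been disturbed. I descend behind the rod.

Call:
{"fn": "carry_out", "kwargs": {"targets": [0.085,0.02,0.003,-0.003,0,0,0,0.085,0.05,0.003,-0.003,0,0,0,0.085,0.08,0.003,-0.003,0,0,0,0.085,0.1,0.003,-0.003,0,0,0,0.085,0.11,0.003,-0.003,0,0,0,0.085,0.116,0.003,-0.003,0,0,0,0.085,0.118,0.003,-0.003,0,0,0,0.085,0.118,0.003,-0.003,0,0,0]}}

```text
clock: 2.65
tcp_pos: [0.4306, 0.072, 0.002]
orientation: [0.22, 1.56, -0.225]
contact_force: [-0.2, 0.3, 0.1]
grip_width: 0.0851
```

```bash
python3 - <<'E'
from h import *
a=r.grab_frame("side"); cv2.imwrite("pics/s2.png",cv2.resize(a[125:275,270:470],None,fx=4,fy=4,interpolation=cv2.INTER_CUBIC))
o=r.get_obs();print(o["clock"],o["tcp_pos"].round(4),o["contact_force"].round(1))
go([.437,.0705,0],-14)
E
```

```text
2.7 [0.4307 0.072  0.0021] [0.1 0.9 0.1]
shift [0.0021 0.0004 0.0065] turn [-0.45 -0.    0.04]
```

View pics/s2.png

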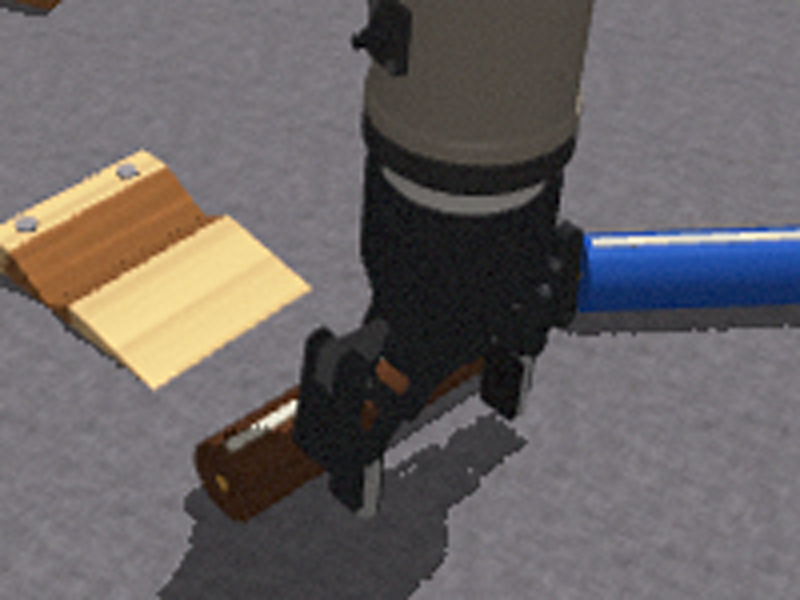

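Both fingertips stand on the bench side behind the rod at about (365,505) and (510,410) in the crop. They are low, clear of the rod and aligned with it. I start the gentle roll and turn gradually to the groove's heading.

Call:
{"fn": "carry_out", "kwargs": {"targets": [0.085,0,0,0.005,0,0,0,0.085,0,0,0.01,0,0,0,0.085,0,0,0.014,0,0,0,0.085,0,0,0.018,0,0,0,0.085,0,0,0.023,-0.1,0,0,0.085,0,0.001,0.028,-0.2,0,0,0.085,0,0.001,0.033,-0.3,0,0,0.085,0,0.002,0.038,-0.4,0,0,0.085,0,0.002,0.043,-0.5,0,0,0.085,0,0.003,0.048,-0.6,0,0,0.085,0,0.003,0.053,-0.7,0,0,0.085,0,0.003,0.056,-0.8,0,0]}}

```text
clock: 4.2
tcp_pos: [0.4857, 0.0591, 0.0021]
orientation: [0.165, 1.565, -0.17]
contact_force: [-0.6, -0.1, -1.2]
grip_width: 0.0846
```

```bash
python3 - <<'E'
from h import *
a=r.grab_frame("side");b=r.grab_frame("top")
cv2.imwrite("pics/c3.png",np.vstack([cv2.resize(a[125:275,220:420],None,fx=2,fy=2),cv2.resize(b[125:250,220:420],None,fx=2,fy=2)]))
o=r.get_obs();print(o["clock"],o["tcp_pos"].round(4),o["contact_force"].round(1))
c,s=np.cos(-.2129),np.sin(-.2129);d=o["tcp_pos"][:2]-[.6374,.024];print("tool V",c*d[0]+s*d[1],-s*d[0]+c*d[1])
p=np.array([.6374,.024])+[-.045*c,-.045*s]; go([*p,.008],-12.2)
E
```

```text
4.3 [0.4857 0.059  0.0021] [ 0.1  0.5 -0.4]
tool V -0.15569029744842852 0.002181712849807241
shift [-0.0059 -0.0021  0.1107] turn [-0.01  0.    0.03]
```

View pics/c3.png

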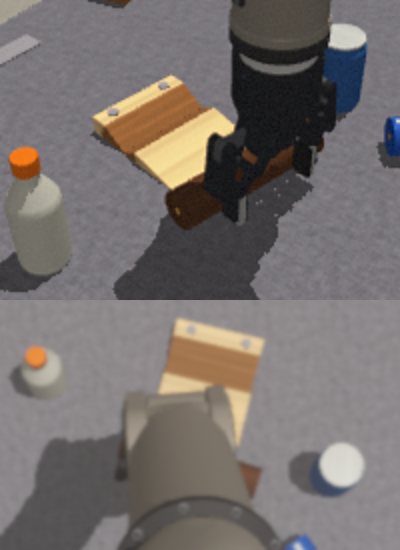

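The rod has rolled about 40 mm and its strip has turned out of view. Its near end is at (178,212) in the composite, at the ramp foot. I check where that end lies before climbing.

```bash
python3 - <<'E'
from h import *
c,s=np.cos(-.2129),np.sin(-.2129)
for p in([[220+178/2,125+211/2]],):
    d=at("side",p,.02)[0][:2]-[.6374,.024];print("end in V",c*d[0]+s*d[1],-s*d[0]+c*d[1])
# rod far bottom corner in top view
d=at("top",[[220+258/2,125+(478-300)/2]],.02)[0][:2]-[.6374,.024];print("right end",c*d[0]+s*d[1],-s*d[0]+c*d[1])
E
```

```text
end in V -0.11564951701556653 0.08181400072515356
right end -0.11886865495686168 -0.08788317527411928
```

Call:
{"fn": "carry_out", "kwargs": {"targets": [0.085,0,0,0.006,0,0,0,0.085,0,0,0.012,0,0,0,0.085,0,0,0.018,0,0,0,0.085,0,0,0.024,0,0,0,0.085,0,0,0.03,0,0,0,0.085,0,0,0.036,0,0,0,0.085,-0.001,0,0.042,0,0,0,0.085,-0.002,0,0.048,0,0,0,0.085,-0.003,0,0.054,0,0,0,0.085,-0.004,0,0.06,0,0,0,0.085,-0.005,0,0.066,0,0,0,0.085,-0.006,0,0.072,0,0,0]}}

```text
clock: 5.8
tcp_pos: [0.5564, 0.0437, 0.0082]
orientation: [0.165, 1.564, -0.17]
contact_force: [-0.6, 1.2, 0.0]
grip_width: 0.0854
```

```bash
python3 - <<'E'
from h import *
a=r.grab_frame("side");b=r.grab_frame("top")
cv2.imwrite("pics/c4.png",np.vstack([cv2.resize(a[125:275,220:420],None,fx=2,fy=2),cv2.resize(b[125:250,220:420],None,fx=2,fy=2)]))
o=r.get_obs();print(o["clock"],o["tcp_pos"].round(4),o["contact_force"].round(1))
c,s=np.cos(-.2129),np.sin(-.2129);d=o["tcp_pos"][:2]-[.6374,.024];print("tool V",c*d[0]+s*d[1],-s*d[0]+c*d[1])
p=np.array([.6374,.024])+[-.045*c,-.045*s]; go([*p,.010],-12.2)
E
```

```text
5.9 [0.5574 0.0436 0.0084] [-1.   0.3 -0.5]
tool V -0.08235374555816435 0.002219508943895797
shift [-0.0016 -0.0022  0.0374] turn [-0.01  0.02  0.03]
```

View pics/c4.png

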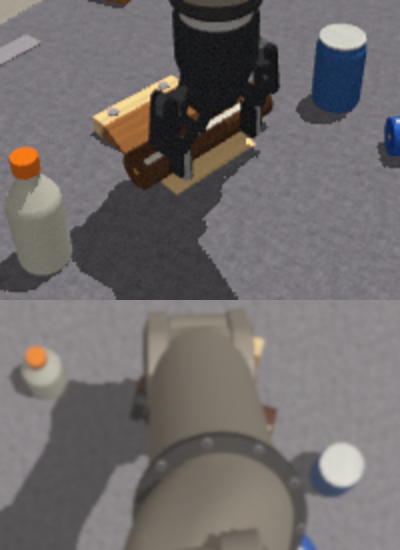

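The rod is held on the ramp, aligned, with its near end at (140,168) in the composite and clear of the bottle. I push it over the edge slowly.

Call:
{"fn": "carry_out", "kwargs": {"targets": [0.085,0,0,0.004,0,0,0,0.085,0,0,0.008,0,0,0,0.085,-0.001,0,0.012,0,0,0,0.085,-0.001,0,0.016,0,0,0,0.085,-0.001,0,0.02,0,0,0,0.085,-0.002,0,0.024,0,0,0,0.085,-0.002,0,0.028,0,0,0,0.085,-0.002,0,0.032,0,0,0,0.085,-0.002,0,0.035,0,0,0,0.085,-0.002,0,0.038,0,0,0,0.085,-0.002,0,0.04,0,0,0,0.085,-0.002,0,0.04,0,0,0]}}

```text
clock: 7.4
tcp_pos: [0.5966, 0.0351, 0.0104]
orientation: [0.166, 1.562, -0.17]
contact_force: [-1.3, -0.5, -0.2]
grip_width: 0.0851
```

```bash
python3 - <<'E'
from h import *
a=r.grab_frame("side");b=r.grab_frame("top")
cv2.imwrite("pics/c5.png",np.hstack([cv2.resize(a[125:275,220:420],None,fx=2,fy=2),cv2.resize(b[125:275,220:420],None,fx=2,fy=2)]))
o=r.get_obs();print(o["clock"],o["tcp_pos"].round(4),o["contact_force"].round(1))
c,s=np.cos(-.2129),np.sin(-.2129);d=o["tcp_pos"][:2]-[.6374,.024];print("tool V",c*d[0]+s*d[1],-s*d[0]+c*d[1])
E
```

```text
7.5 [0.5963 0.0351 0.0104] [ 0.5 -0.2  0.9]
tool V -0.042492121946686466 0.002202807468472571
```

View pics/c5.png

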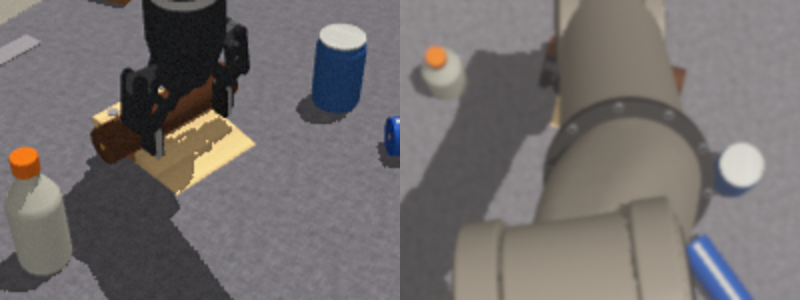

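The rod appears dropped into the groove, with its near end at (101,146) in the composite and about no force on the tool. I back off, rise and move aside.

Call:
{"fn": "carry_out", "kwargs": {"targets": [0.085,0,0,-0.01,0,0,0,0.085,-0.002,0,-0.03,0,0,0,0.085,-0.01,0,-0.055,0,0,0,0.085,-0.04,0,-0.07,0,0,0,0.085,-0.09,0,-0.075,0,0,0,0.085,-0.14,0,-0.075,0,0,0,0.085,-0.19,0,-0.075,0,0,0,0.085,-0.22,0.04,-0.075,0,0,0,0.085,-0.23,0.09,-0.075,0,0,0,0.085,-0.23,0.14,-0.075,0,0,0,0.085,-0.23,0.19,-0.075,0,0,0,0.085,-0.23,0.24,-0.075,0,0,0]}}

```text
clock: 9.0
tcp_pos: [0.573, 0.2877, 0.2394]
orientation: [0.165, 1.563, -0.17]
contact_force: [0.8, 0.2, 0.2]
grip_width: 0.085
```

Call:
{"fn": "carry_out", "kwargs": {"targets": [0.085,0,0.05,-0.02,0,0,0,0.085,0,0.1,-0.04,0,0,0,0.085,0,0.15,-0.06,0,0,0,0.085,0,0.2,-0.08,0,0,0,0.085,0,0.24,-0.1,0,0,0,0.085,0,0.24,-0.1,0,0,0]}}

```text
clock: 9.75
tcp_pos: [0.5214, 0.5482, 0.2371]
orientation: [0.16, 1.567, -0.164]
contact_force: [-0.4, -0.4, -0.2]
grip_width: 0.0849
```

```bash
python3 - <<'E'
from h import *
a=r.grab_frame("side");b=r.grab_frame("top")
cv2.imwrite("pics/c6.png",np.hstack([cv2.resize(a[125:275,220:420],None,fx=2,fy=2),cv2.resize(b[75:225,220:420],None,fx=2,fy=2)]))
o=r.get_obs();print(o["clock"],o["tcp_pos"].round(4),o["contact_force"].round(1))
E
```

```text
9.85 [0.5254 0.543  0.2378] [0.1 0.  0.8]
```

View pics/c6.png

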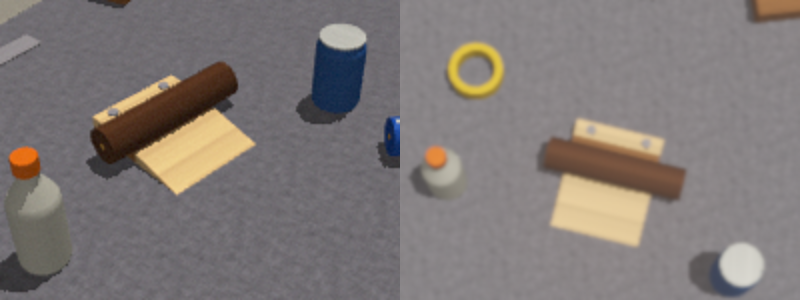

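```bash
python3 - <<'E'
from h import *
c,s=np.cos(-.2129),np.sin(-.2129)
b=r.grab_frame("top")
hsv=cv2.cvtColor(b,cv2.COLOR_BGR2HSV).astype(int)
m=((hsv[...,2]<105)&(hsv[...,1]>90)&((hsv[...,0]<16)|(hsv[...,0]>170))).astype(np.uint8)
m[:125]=0;m[190:]=0;m[:,:280]=0;m[:,380:]=0
n,l,st,ce=cv2.connectedComponentsWithStats(m);i=1+st[1:,4].argmax()
rc=cv2.minAreaRect(np.argwhere(l==i)[:,::-1].astype(np.float32));print(st[i],rc)
bx=cv2.boxPoints(rc);w=at("top",bx,.027)[:,:2]-[.6374,.024]
print((w@np.array([[c,-s],[s,c]])).round(4))
w=at("top",[rc[0]],.027)[:,:2]-[.6374,.024];print("centre V",(w@np.array([[c,-s],[s,c]])).round(4))
E
```

```text
[293 152  66  21 288] ((325.104736328125, 163.4647674560547), (67.96585845947266, 5.409684181213379), 15.101099014282227)
[[-0.0173  0.0799]
 [-0.0037  0.0798]
 [-0.0084 -0.0858]
 [-0.0219 -0.0853]]
centre V [[-0.0128 -0.0031]]
```

The threshold caught only the shaded lower band, so the x value is biased. I redo it with a wider mask and the end hole in the side view.

```bash
python3 - <<'E'
from h import *
c,s=np.cos(-.2129),np.sin(-.2129);Q=np.array([[c,-s],[s,c]])
V=lambda p:((p[:,:2]-[.6374,.024])@Q).round(4)
b=r.grab_frame("top");o=cv2.imread("pics/top0.png")
# compare intensity change against the first picture: rod newly covering the block
m=((b.astype(int)[...,2]-b[...,0]>22)&(b[...,2]<118)).astype(np.uint8)
m[:125]=0;m[195:]=0;m[:,:280]=0;m[:,380:]=0
n,l,st,ce=cv2.connectedComponentsWithStats(m);i=1+st[1:,4].argmax()
rc=cv2.minAreaRect(np.argwhere(l==i)[:,::-1].astype(np.float32));print(st[i],rc)
print("box V",V(at("top",cv2.boxPoints(rc),.027)).tolist(),"c",V(at("top",[rc[0]],.027)))
print("hole side V",V(at("side",[[220+101/2,125+146/2]],.025)))
# expected silhouette corners of a seated, centred rod
a=np.linspace(0,2*np.pi,60)
for n in("top","side"):
    P=np.vstack([np.c_[.02*np.cos(a),np.full(60,y),.025+.02*np.sin(a)] for y in(-.085,.085)])
    P[:,:2]=P[:,:2]@Q.T+[.6374,.024]
    h=cv2.convexHull(px(n,P).astype(np.float32)); img=b if n=="top" else r.grab_frame("side")
    y0=75 if n=="top" else 125
    cr=cv2.resize(img[y0:y0+150,220:420],None,fx=4,fy=4,interpolation=cv2.INTER_CUBIC)
    cv2.polylines(cr,[((h-[220,y0]+.5)*4).astype(np.int32)],True,(0,255,0),1); cr=cr[100:500,200:600] if n=="top" else cr[50:450,100:500]
    cv2.imwrite(f"pics/f_{n}.png",cr)
cv2.imwrite("pics/final.png",np.hstack([cv2.imread("pics/f_top.png"),cv2.imread("pics/f_side.png")]))
E
```

```text
[292 144  71  30 830] ((326.6637878417969, 158.28448486328125), (70.32929992675781, 17.46359634399414), 13.736268043518066)
box V [[-0.0209, 0.0819], [0.0232, 0.0826], [0.0225, -0.0895], [-0.0215, -0.0891]] c [[ 0.0008 -0.0037]]
hole side V [[0.0015 0.0806]]
```

View pics/final.png

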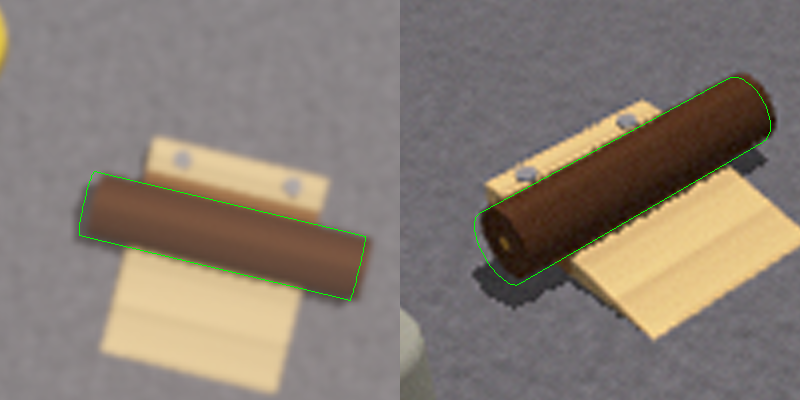

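The rod matches the seated outline in both views, at x +0.8 mm, parallel to the groove and 4 mm off centre in y. Stubs of about 26 and 34 mm show. I hand in.

```bash
python3 -c "
from bench import r
o=r.get_obs();print(o['clock'],abs(o['qvel']).max());print(r.hand_in())"
```

```text
10.0 0.004171141737863719
the job is handed in; nothing more can be done
None
```

I rolled the dark rod up the ramp and into the V-block using the outside of the open fingers, without gripping it. I then backed the hand off, raised it and moved it aside. The job was handed in at 10.0 s.

**Last checks:**
- **Seating:** the rod matches the outline of a seated rod in both cameras. It is about 1 mm off across the groove and parallel to it.
- **Centring:** it sits about 4 mm towards the can side along the groove, so stubs of about 26 and 34 mm show at the two ends.
- **Other objects:** in the last pictures the bottle, can and tape stand where they were, judged by eye.
- **Forces:** the contact force in my readings after each move stayed within about 3 N, so I saw no hard press.

**One check that disagreed:** the first colour mask caught only the shaded side of the rod and put it 13 mm off across the groove. A wider mask, the end hole in the side view and the outline overlay all agreed with each other and overruled it.

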